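# Shut the scanner lid and start the scan

## Task

Scan the passport that lies on the flatbed scanner's glass: with the fingertips, push the scanner's open lid all the way down until it is fully shut, without slamming it, then press the start button (the large round one on the strip beside the lid) and let it come back up. Do not start before the lid is shut, do not open the lid further, press no other button, pick nothing up, and leave the passport and everything else on the desk where it is.

Things in the scene. Friction and masses are not known exactly. Their poses are not given: they have to be found in the camera images.
- scanner: white flatbed scanner fixed to the desk, 340 (x) x 350 (y) x 55 mm high; origin at the centre of its underside, z up. The glass and the lid take up its left part (y from -95 to +165 mm), a button strip its right edge (y from -175 to -95 mm); the flat top of both is 55 mm above the desk
- lid (a joint): opening angle of the scanner's lid in rad: 0 = fully shut, grows as it opens, stop at 1.5; starts 0.8 to 1.2. A stiff hinge holds the lid wherever it is left; pushing it shut near its free edge takes less than about 4 N
- lid_hinge (a point): middle of the lid's hinge line, in scanner coordinates at x 0, y +165, z 55 mm; the hinge line runs along scanner x. The lid is a grey plate 330 mm (along x) by 260 mm; when open its free edge is up and it leans over the glass. Site axes turn with the lid: -y points from the hinge to the free edge, z is the normal of the lid's outer (upper) face, which lies 22 mm from the hinge line along that z
- lid_edge (a point): middle of the lid's free edge on its outer face, 260 mm from the hinge along the lid (0, -260, 22 mm from lid_hinge in the lid's axes); 77 mm above the desk when shut; axes as lid_hinge
- start (a joint): travel of the start button in m: 0 = up, 0.005 = fully down; it springs back, fully down takes about 4 N
- start_top (a point): centre of the top face of the start button: a white round cap 32 mm across, the largest of three on the strip, standing 11 mm above the strip (66 mm above the desk), pressed straight down. The three buttons sit in a row on the strip (scanner y -135 mm, x -100, -30 and +40 mm) in an order that changes
- power (a joint): travel of the small button in m, as start; not to be pressed
- power_top (a point): centre of the top of the small round white button, 18 mm across, 11 mm tall
- copy (a joint): travel of the oblong button in m, as start; not to be pressed
- copy_top (a point): centre of the top of the oblong white button, 34 (along the strip) x 14 mm, 11 mm tall
- passport: blue passport booklet, 125 x 88 x 5 mm, loose on the glass; the shut lid clears it; origin at the centre of its underside
- stamp: upright wooden rubber stamp, 24 mm across, 50 mm tall, standing on the far end of the scanner's button strip, its middle at least 85 mm from the nearest button; origin at the centre of its underside; must stay where it stands
- stapler: black desk stapler, 130 x 34 x 60 mm, on the desk just outside the hinged side of the scanner; origin at the centre of its underside; must stay where it stands
- mug: white mug, 80 mm across, 90 mm tall; origin at the centre of its underside; must stay where it stands
- inkpad: flat black ink pad case, 110 x 70 x 18 mm; origin at the centre of its underside; must stay where it stands
- glue: upright white glue stick, 28 mm across, 92 mm tall; origin at the centre of its underside; must stay where it stands
- tape: grey tape dispenser, 130 x 50 x 85 mm; origin at the centre of its underside; must stay where it stands

How it is judged (in metres and radians):
On the way, in this order (a step that is already met when the one before it is completed fails the run):
1. the lid is fully shut (value of joint lid below 0.03 rad), for 0.2 s.
2. the start button is pressed down (value of joint start above 0.0035 m), for 0.02 s.
At the end, for the whole second after the job is handed in: The lid is shut to within 0.03 rad, the start button has been pressed at least 3.5 mm after that and is up again, the other buttons are up, the passport is within 15 mm and the bystanders within 30 mm of where they were (value of joint lid below 0.03 rad and value of joint each of start, power, copy below 0.0015 m and distance of passport from where it was at the start of the episode below 0.015 m and distance of each of stamp, stapler, mug, inkpad, glue, tape from where it was at the start of the episode below 0.03 m); the robot touches nothing.
It fails at once if the start button is pressed before the lid is shut (value of joint start above 0.003 m and value of joint lid above 0.06 rad).
It fails at once if another button is pressed (value of joint any of power, copy above 0.003 m).
It fails at once if the lid is slammed (faster than 2.5 rad/s) (velocity of joint lid below -2.5 rad/s).
It fails at once if the lid is lifted further open (beyond 1.32 rad) (value of joint lid above 1.32 rad).
It fails at once if the passport is lifted or moved more than 15 mm, or a bystander more than 30 mm (distance of passport from where it was at the start of the episode above 0.015 m or distance of any of stamp, stapler, mug, inkpad, glue, tape from where it was at the start of the episode above 0.03 m).
It also fails if it takes over 38 s, if anything falls off the work surface, if the arm or the gripper's body presses on something with over 40 N, if the wrist force passes 120 N, or if a joint passes its speed limit or range.

## Robot

A 7-joint arm with a two-finger parallel gripper is mounted at the origin on the work surface. World frame = base frame: x ahead of the robot, y to its left, z up, the work surface at z = 0. Lengths are in m, angles in degrees, forces in N, time in s.
With the tool pointing down it reaches from about 0.425 to 0.875 m from the base axis. Payload 4.7 kg.
Tool frame: the origin (TCP) lies on the centre line of the jaws, within the pads' length; the fingertips stand 19 mm ahead of it and the grasp point (between the pads) is the TCP; z points along the fingers, y is the line along which they close (so a half turn about z gives the same grasp; the last joint's range is limited). The gripper opens to 87 mm and grips with 3 to 60 N. Pads are 19 mm wide; open, the fingers measure 117 mm over their backs; the gripper's body (75 mm by 190 mm) begins 51 mm behind the grasp point.
Start: joints at [0.808, 18.392, -4.016, 83.108, 1.295, 78.541, -3.26], TCP at [0.65, -0, 0.242] pointing down, gripper open.
Joint ranges: [-163.93, 163.93], [-17.29, 119.83], [-79.2, 71.16], [3.27, 140.29], [-89.18, 269.18], [5.43, 117.66], [-154.24, 154.24]. Speed limits (degrees/s): [147.25, 147.25, 180, 180, 180, 180, 180].

## Interface

Orientations are given as [roll, pitch, yaw] about the fixed x, y, z axes, in that order (R = Rz(yaw) Ry(pitch) Rx(roll)).
In Python, from cell import env, imaging gives the robot as it stands.
- The arm moves only by the shell command python3 -m crank 'ROWS' [OPENING] [FORCE]. ROWS is JSON, a list of rows, each an object of numbers: "x", "y", "z": the shift along the tool's x, y, z in m; "turn": the turn about the tool's z in rad. In form: [{"x": .., "y": .., "z": .., "turn": ..}, ...]. A call has 1 to 12 rows; each row is the pose to reach, as a shift and turn from the pose commanded when the call began, along the tool's axes at that moment; what a row does not reach only later rows make up. A row lasts 1/8 s, in which the tool goes at most 62.5 mm and 10.7 degrees, less where a joint would pass 70% of its speed; a pose out of reach is approached as far as the arm can. A call with a gripper value outside its range is refused whole. OPENING is the finger opening in m, from 0 to 0.087, set as the call begins (- or left out, the last holds). The fingers move at their own pace and stop on an object; FORCE is the grip in N (left out, the last holds). Time passes only in rows, so rows that repeat a pose let the fingers close. It gives the time, the measured TCP pose, the force, the opening and the grip force at its end, in the units of the state.
- env.get_obs(): the state, without advancing time (a new reading comes with each control period).
- imaging.read_camera(name): name is "scene" or "side" or "wrist"; returns the picture (400x640x3 uint8, red, green, blue); there is no depth.
- imaging.get_calibration(name): a dict with "camera_matrix" (3x3 intrinsics, pixels), "position" and "attitude" of the camera in the world. Camera axes: x right, y up, looking along -z (the intrinsics and any distortion apply to the point x, -y, -z); pixel columns grow to the right and rows downward; lengths in m; the calibration is good to about 2 mm. A picture is of the moment at which its call begins: read the wrist's pose just before it. get_calibration takes no time and is no camera call; for the wrist camera it gives the pose at the moment of the call.
- env.sign_off(): hands the job in; it is judged then, once.
The state is a dict: "time_s": time; "qpos": joint angles; "joint_velocities": joint speeds; "effort": joint torques, N m; "tool_pos": TCP position; "tool_rot": TCP orientation; "force": force on the tool from outside, world axes, zero at the start; "wrist_torque": the same for the moment, N m; "grip_width": finger opening in m; "grasp_force": force on a finger pad.
Only numpy, scipy, OpenCV 4.12 (cv2) and the standard library are available. Lean on these libraries where they do the work, as an engineer would, in place of code of your own. Each camera call takes 0.05 s, during which the arm holds its last target. There are 200 camera calls.

## Working session

There is one attempt and no reset: what is moved stays moved. The work goes in short steps, Python scripts to look and compute and a shell command to move; the robot and the scene stay as the last step left them, time stands still between calls to the robot, and variables do not carry over. Pictures are saved under pics/ and viewed, at most 10 in all, crops included, and the job is handed in when it is done.

```bash
mkdir -p pics; cat > h.py <<'E'
import numpy as np, cv2
from cell import env, imaging
def snap(n,f):
    im=imaging.read_camera(n); cv2.imwrite(f'pics/{f}.png',cv2.cvtColor(im,cv2.COLOR_RGB2BGR)); return im
E
python3 - <<'E'
from h import *
for n in ("scene","side"):
    c=imaging.get_calibration(n); print(n,c); snap(n,n+"0")
o=env.get_obs(); print(o["time_s"],o["tool_pos"],o["tool_rot"],o["force"])
E
```

```text
scene {'camera_matrix': array([[368.84676098,   0.        , 320.79294033],
       [  0.        , 368.84676098, 205.64317183],
       [  0.        ,   0.        ,   1.        ]]), 'position': array([1.15611125, 0.40816315, 0.78743426]), 'attitude': array([ 46.47801633,  -1.02059897, 125.39698036])}
side {'camera_matrix': array([[414.09612912,   0.        , 321.27019337],
       [  0.        , 414.09612912, 197.19001891],
       [  0.        ,   0.        ,   1.        ]]), 'position': array([-0.37261554,  0.51271707,  0.91355762]), 'attitude': array([  50.84471751,   -0.89165434, -118.71753026])}
0.1 [ 6.49552204e-01 -4.49085457e-05  2.40581916e-01] [-1.79905833e+02  4.84854600e-03  9.00036530e+01] [-0.51441553 -1.02635371 -0.43087923]
```

View pics/scene0.png

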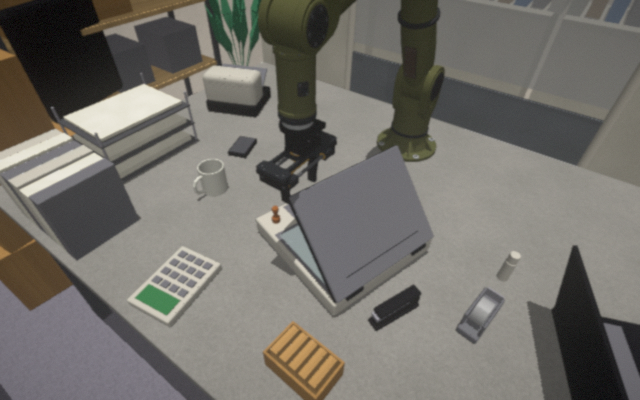

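View pics/side0.png

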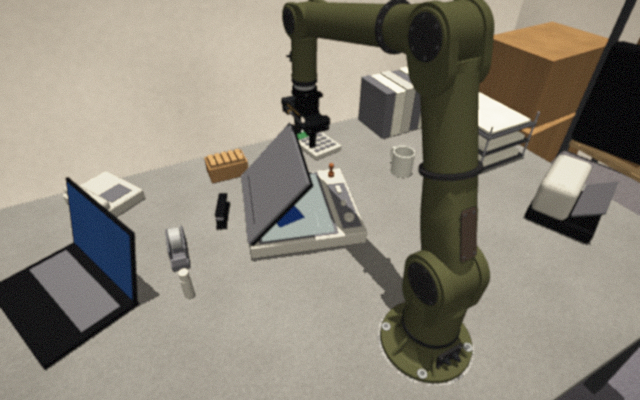

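The scene view shows the scanner around (345,240), with its lid open and the hinge near (390,275). The stapler is at (395,305) and the stamp at (276,213). The side view shows the glass, the passport at (290,213) and the button strip at (340,200). I'll zoom in on both.

```bash
python3 - <<'E'
from h import *
a=cv2.imread('pics/side0.png')[120:265,230:380]; b=cv2.imread('pics/scene0.png')[140:315,245:440]
cv2.imwrite('pics/sc.png',cv2.resize(a,None,fx=4,fy=4,interpolation=cv2.INTER_CUBIC))
cv2.imwrite('pics/scn.png',cv2.resize(b,None,fx=3.4,fy=3.4,interpolation=cv2.INTER_CUBIC)[:600])
E
```

```text
(no output)
```

View pics/sc.png

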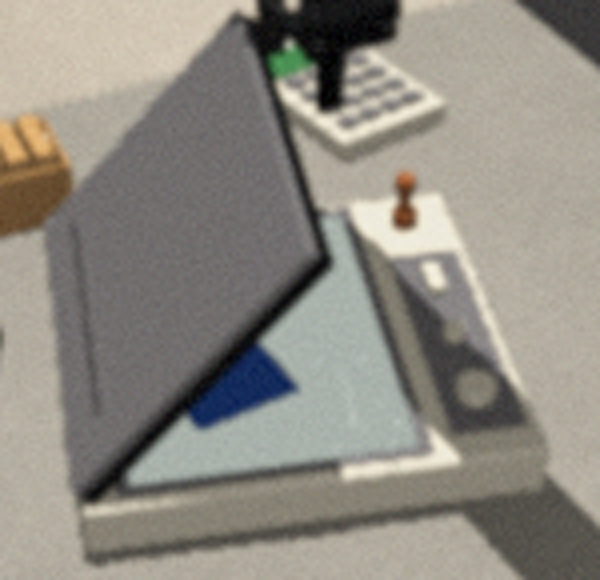

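View pics/scn.png

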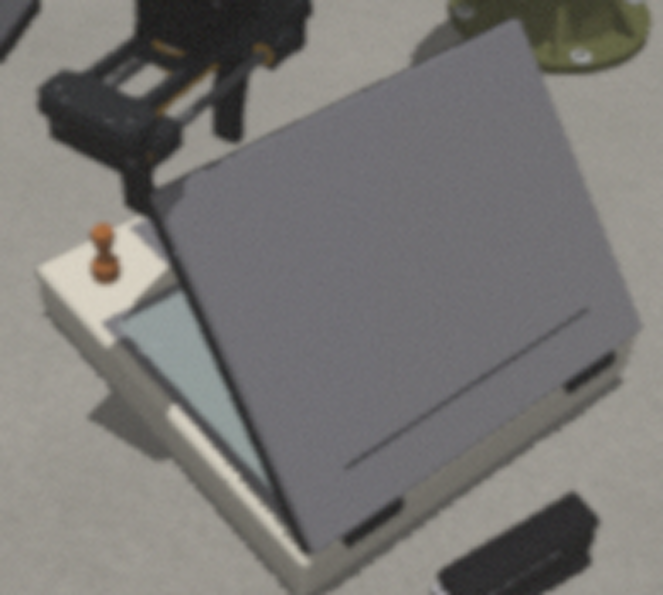

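The crops show the start button as the large disc at side-crop (476,388), nearest the robot. Power is at (454,330) and copy at (433,275). The lid's free-edge corners are at side-crop (240,15) and (325,262), and scene-crop (155,190) and (517,20).

```bash
cat >> h.py <<'E'
from scipy.spatial.transform import Rotation as Ro
def ray(n,u,v,c=None):
    c=c or imaging.get_calibration(n); d=np.linalg.inv(c['camera_matrix'])@[u,v,1]
    return np.array(c['position']),Ro.from_euler('xyz',c['attitude'],degrees=True).as_matrix()@(d*[1,-1,-1])
def onz(n,u,v,z,c=None):
    p,d=ray(n,u,v,c); return p+d*(z-p[2])/d[2]
def tri(a,b):
    (p,d),(q,e)=a,b; s=np.linalg.lstsq(np.c_[d,-e],q-p,rcond=None)[0]
    x,y=p+s[0]*d,q+s[1]*e; return (x+y)/2,np.linalg.norm(x-y)
E
python3 - <<'E'
from h import *
np.set_printoptions(precision=4,suppress=True)
S=lambda u,v:(230+u/4-.4,120+v/4-.4)
C=lambda u,v:(245+u/3.4-.35,140+v/3.4-.35)
for nm,p,z in [('hinge-near bot',(90,562),0),('hinge-near top',(83,510),.055),('strip-near top',(543,450),.055),('strip-near bot',(545,487),0),('strip-far top',(440,195),.055),('start',(476,388),.066),('power',(454,330),.066),('copy',(433,275),.066),('stamp',(403,222),.055)]: print(nm,onz('side',*S(*p),z))
for nm,p,z in [('hinge-far bot',(300,593),0),('hinge-near bot',(620,383),0),('strip-far top',(40,270),.055),('stamp',(104,275),.055)]: print(nm,onz('scene',*C(*p),z))
print(tri(ray('side',*S(240,15)),ray('scene',*C(155,190))),tri(ray('side',*S(325,262)),ray('scene',*C(517,20))))
E
```

```text
hinge-near bot [0.4423 0.2815 0.    ]
hinge-near top [0.4419 0.2817 0.055 ]
strip-near top [ 0.3401 -0.043   0.055 ]
strip-near bot [ 0.3506 -0.0572  0.    ]
strip-far top [ 0.6592 -0.143   0.055 ]
start [ 0.4123 -0.0281  0.066 ]
power [ 0.4798 -0.049   0.066 ]
copy [ 0.5493 -0.0704  0.066 ]
stamp [ 0.6388 -0.0931  0.055 ]
hinge-far bot [0.759  0.1784 0.    ]
hinge-near bot [0.4502 0.2827 0.    ]
strip-far top [ 0.6696 -0.14    0.055 ]
stamp [ 0.6431 -0.0945  0.055 ]
(array([0.7089, 0.0231, 0.2562]), np.float64(0.00385056087414965)) (array([0.3915, 0.1146, 0.2516]), np.float64(0.0025078692345191305))
```

The lid angle comes out at about 0.79 rad, the scanner yaw at about -17°, and start is at (0.412, -0.028). In move axes, tool x is +world y, tool y is +world x and tool z is down. I'll rise and close the fingers, then go over the lid.

```bash
python3 -m crank '[{"z":-0.04},{"z":-0.08},{"z":-0.08},{"x":0.0,"y":-0.05,"z":-0.08},{"x":0.04,"y":-0.096,"z":-0.08},{"x":0.085,"y":-0.096,"z":-0.08},{"x":0.085,"y":-0.096,"z":-0.08},{"x":0.085,"y":-0.096,"z":-0.065},{"x":0.085,"y":-0.096,"z":-0.05},{"x":0.085,"y":-0.096,"z":-0.04},{"x":0.085,"y":-0.096,"z":-0.04}]' 0
python3 -c "
from h import *
snap('side','side1')
a=cv2.imread('pics/side1.png')[60:265,200:400];cv2.imwrite('pics/s1.png',cv2.resize(a,None,fx=2.9,fy=2.9))"
```

```text
invalid input
```

View pics/s1.png

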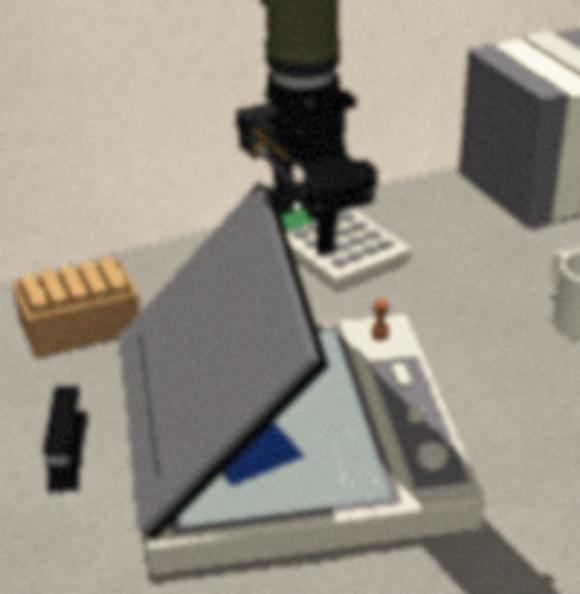

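The call was refused, so nothing moved and the picture is unchanged. Each row probably needs all four keys.

```bash
python3 -m crank '[{"x":0,"y":0,"z":-0.04,"turn":0},{"x":0,"y":0,"z":-0.08,"turn":0},{"x":0,"y":0,"z":-0.08,"turn":0},{"x":0,"y":-0.05,"z":-0.08,"turn":0},{"x":0.04,"y":-0.096,"z":-0.08,"turn":0},{"x":0.085,"y":-0.096,"z":-0.08,"turn":0},{"x":0.085,"y":-0.096,"z":-0.08,"turn":0},{"x":0.085,"y":-0.096,"z":-0.065,"turn":0},{"x":0.085,"y":-0.096,"z":-0.05,"turn":0},{"x":0.085,"y":-0.096,"z":-0.04,"turn":0},{"x":0.085,"y":-0.096,"z":-0.04,"turn":0}]' 0
python3 -c "
from h import *
snap('side','side1')
a=cv2.imread('pics/side1.png')[60:265,200:400];cv2.imwrite('pics/s1.png',cv2.resize(a,None,fx=2.9,fy=2.9))"
```

```text
time_s: 1.52
tool_pos: [0.5537, 0.0839, 0.2804]
tool_rot: [-179.9, 0.0, 89.9]
force: [0.1, 0.7, 0.0]
grip_width: 0.0005
grasp_force: 0.0
```

View pics/s1.png

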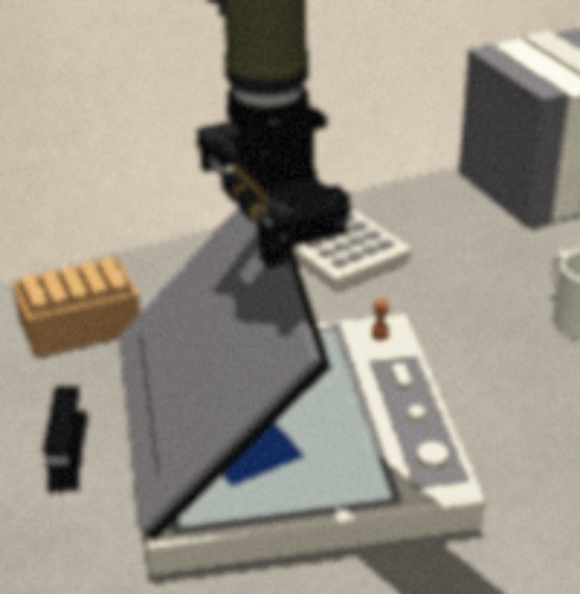

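The closed fingertips, at about (275,260) in the crop, are over the outer face near the free edge. I'll push along the arc.

```bash
python3 -m crank '[{"x":0,"y":0,"z":0.011,"turn":0},{"x":0,"y":0,"z":0.022,"turn":0},{"x":-0.006,"y":-0.002,"z":0.028,"turn":0},{"x":-0.012,"y":-0.004,"z":0.034,"turn":0},{"x":-0.018,"y":-0.006,"z":0.040,"turn":0},{"x":-0.024,"y":-0.008,"z":0.047,"turn":0},{"x":-0.031,"y":-0.010,"z":0.055,"turn":0},{"x":-0.037,"y":-0.011,"z":0.063,"turn":0},{"x":-0.043,"y":-0.013,"z":0.071,"turn":0},{"x":-0.048,"y":-0.015,"z":0.079,"turn":0},{"x":-0.053,"y":-0.0165,"z":0.087,"turn":0},{"x":-0.057,"y":-0.018,"z":0.095,"turn":0}]'
```

```text
time_s: 3.08
tool_pos: [0.5361, 0.0275, 0.1861]
tool_rot: [180.0, 0.0, 90.0]
force: [0.8, 0.7, 0.6]
grip_width: 0.0007
grasp_force: 0.5
```

```bash
python3 -c "
from h import *
snap('side','side2')
a=cv2.imread('pics/side2.png')[60:265,200:400];cv2.imwrite('pics/s2.png',cv2.resize(a,None,fx=2.9,fy=2.9));print(env.get_obs()['force'])"
```

```text
[ 0.0039413  -0.80303766 -0.70794143]
```

View pics/s2.png

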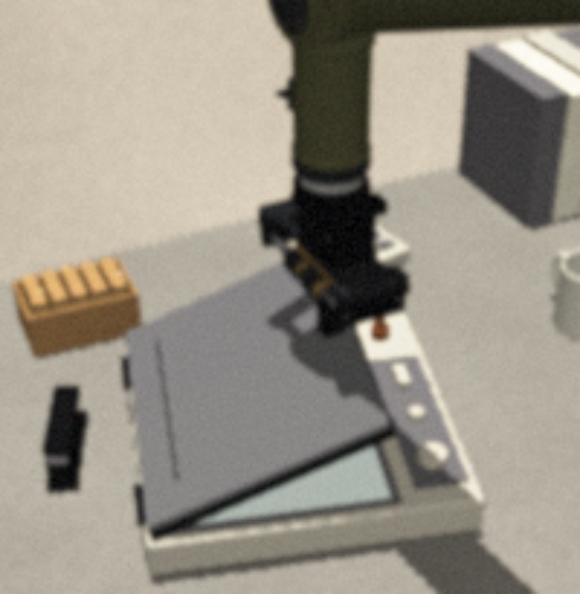

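The lid is about half shut and following the fingertips, which are at (330,325). I'll continue the push.

```bash
python3 -m crank '[{"x":-0.004,"y":-0.001,"z":0.009,"turn":0},{"x":-0.008,"y":-0.002,"z":0.018,"turn":0},{"x":-0.012,"y":-0.004,"z":0.027,"turn":0},{"x":-0.015,"y":-0.005,"z":0.036,"turn":0},{"x":-0.018,"y":-0.006,"z":0.045,"turn":0},{"x":-0.020,"y":-0.006,"z":0.054,"turn":0},{"x":-0.022,"y":-0.007,"z":0.062,"turn":0},{"x":-0.024,"y":-0.008,"z":0.070,"turn":0},{"x":-0.025,"y":-0.008,"z":0.077,"turn":0},{"x":-0.026,"y":-0.008,"z":0.083,"turn":0},{"x":-0.026,"y":-0.008,"z":0.088,"turn":0},{"x":-0.026,"y":-0.008,"z":0.090,"turn":0}]'
```

```text
time_s: 4.62
tool_pos: [0.528, 0.0018, 0.0964]
tool_rot: [-180.0, 0.0, 90.0]
force: [-3.3, -1.8, 10.5]
grip_width: 0.0007
grasp_force: 5.5
```

Fz is 10.5 N at the expected shut height, so the fingertips are at the stop. I'll press slightly more and hold.

```bash
python3 -m crank '[{"x":0,"y":0,"z":0.002,"turn":0},{"x":0,"y":0,"z":0.003,"turn":0},{"x":0,"y":0,"z":0.003,"turn":0},{"x":0,"y":0,"z":0.003,"turn":0}]'
```

```text
time_s: 5.12
tool_pos: [0.528, 0.0018, 0.0963]
tool_rot: [-180.0, 0.0, 90.0]
force: [-8.3, -1.2, 17.8]
grip_width: 0.001
grasp_force: 8.7
```

Shut. I'll lift off, go near the start button and look.

```bash
python3 -m crank '[{"x":0,"y":0,"z":-0.02,"turn":0},{"x":0,"y":0,"z":-0.05,"turn":0},{"x":0,"y":0,"z":-0.06,"turn":0},{"x":-0.01,"y":-0.03,"z":-0.06,"turn":0},{"x":-0.03,"y":-0.06,"z":-0.06,"turn":0},{"x":-0.03,"y":-0.09,"z":-0.06,"turn":0},{"x":-0.03,"y":-0.115,"z":-0.06,"turn":0},{"x":-0.03,"y":-0.115,"z":-0.06,"turn":0},{"x":-0.03,"y":-0.115,"z":-0.06,"turn":0}]'
python3 -c "
from h import *
a=snap('side','side3')[60:265,200:400];w=snap('wrist','w3')
o=cv2.resize(a,(390,400));cv2.imwrite('pics/m3.png',np.hstack([o,cv2.resize(w,(400,250)).repeat(1,0) if 0 else np.pad(cv2.resize(w,(400,250)),((0,150),(0,0),(0,0)))])[:,:,::-1])"
```

```text
time_s: 6.25
tool_pos: [0.4138, -0.028, 0.1536]
tool_rot: [179.9, 0.0, 90.0]
force: [-0.2, -0.2, -0.4]
grip_width: 0.0002
grasp_force: 0.0
```

View pics/m3.png

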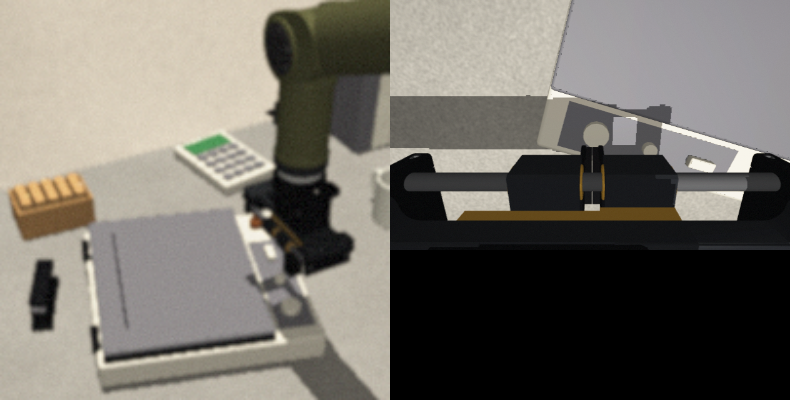

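The lid lies flat. The start button is at wrist pixel about (330,214), just ahead of the fingertips.

```bash
python3 -c "
from h import *
w=cv2.cvtColor(cv2.imread('pics/w3.png'),cv2.COLOR_BGR2GRAY)
e=cv2.HoughCircles(cv2.medianBlur(w,5)[150:260,240:440],cv2.HOUGH_GRADIENT,1,40,param1=80,param2=15,minRadius=14,maxRadius=32)
print(e)
print(onz('wrist',330,214,.066)); c=imaging.get_calibration('wrist'); print(c)
if e is not None: print(onz('wrist',240+e[0][0][0],150+e[0][0][1],.066))"
```

```text
[[[90.5 67.5 19.9]]]
[ 0.42024956 -0.0316937   0.066     ]
{'camera_matrix': array([[327.19043622,   0.        , 323.14739013],
       [  0.        , 327.19043622, 197.53508703],
       [  0.        ,   0.        ,   1.        ]]), 'position': array([0.41503996, 0.05109989, 0.29830117]), 'attitude': array([-1.67357046e+01, -9.05425192e-03,  9.93405725e-03])}
[ 0.42064458 -0.03449636  0.066     ]
```

```bash
python3 -m crank '[{"x":-0.003,"y":0.004,"z":0.02,"turn":0},{"x":-0.003,"y":0.004,"z":0.045,"turn":0},{"x":-0.003,"y":0.004,"z":0.06,"turn":0},{"x":-0.003,"y":0.004,"z":0.066,"turn":0},{"x":-0.003,"y":0.004,"z":0.071,"turn":0},{"x":-0.003,"y":0.004,"z":0.075,"turn":0},{"x":-0.003,"y":0.004,"z":0.076,"turn":0},{"x":-0.003,"y":0.004,"z":0.076,"turn":0}]'
```

```text
time_s: 7.35
tool_pos: [0.4173, -0.031, 0.0801]
tool_rot: [180.0, 0.0, 90.0]
force: [-8.7, 0.9, 19.8]
grip_width: 0.0006
grasp_force: 9.6
```

The button is at its bottom stop: TCP z is 0.080 with 20 N. I'll lift off and check.

```bash
python3 -m crank '[{"x":0,"y":0,"z":-0.01,"turn":0},{"x":0,"y":0,"z":-0.04,"turn":0},{"x":0,"y":0,"z":-0.09,"turn":0},{"x":0,"y":0,"z":-0.14,"turn":0},{"x":0,"y":0,"z":-0.14,"turn":0},{"x":0,"y":0,"z":-0.14,"turn":0}]'
python3 -c "
from h import *
a=snap('side','side4')[60:265,200:400];cv2.imwrite('pics/m4.png',cv2.resize(a,(585,600))[:,:,::-1])"
```

```text
time_s: 8.1
tool_pos: [0.417, -0.0311, 0.2174]
tool_rot: [180.0, 0.0, 90.0]
force: [-1.1, -0.2, -1.2]
grip_width: 0.0004
grasp_force: 0.0
```

View pics/m4.png

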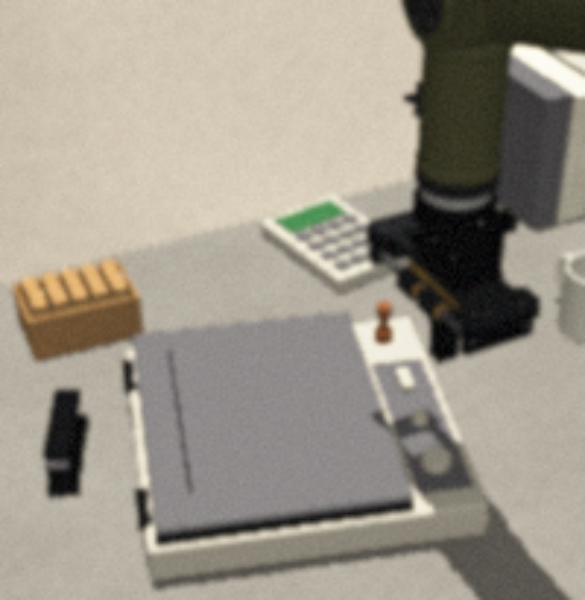

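The lid is flat shut, the start button at (435,458) is up, the stamp and stapler are unmoved, and the arm is clear.

```bash
python3 -c "
from cell import env
print(env.sign_off())"
```

```text
the job is handed in; nothing more can be done
None
```

The lid was pushed gently shut, start was pressed to its stop and came back up, no other button or desk item was touched, and the job is handed in at about 8 s; no verdict was returned.

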